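# Shut the storage bin's chute and take off its filler cap

## Task

Get the storage bin ready for filling: first slide the blue shutter plate, nose first and lying flat, into the slot at the bottom front of the bin until it is fully home, and let go of it. Then unscrew the red filler cap - nobody remembers whether its thread is left- or right-handed, so try it both ways - and lift it off, upright. Finish while still holding the cap in the gripper, still and at least 5 cm above its seat, with the shutter still home and the other things on the table left where they were.

Things in the scene. Friction and masses are not known exactly. Their poses are not given: they have to be found in the camera images.
- bin: yellow storage bin, fixed, 190 x 200 mm, 140 mm high, with an aluminium chute at its bottom front and a white filler neck on its flat top. Origin: on the table under the neck's axis; z up, front (chute) towards its -x. Bin's front face at x = -65 mm; the chute, 110 mm wide and 36 mm high, stands out to x = -100 mm; its 6 mm thick floor runs on as an apron to x = -140 mm
- bin_slot (a point): middle of the slot's mouth, on the slot's floor (x -100, z 6 mm in the bin's frame); axes as the bin's. The slot is level, 72 mm wide, 8 mm high, and runs 60 mm in along the bin's +x. On the apron before it two flared side guides, 8 mm high, lead in: 80 mm apart at the outer end (x -139), 73 mm at the inner end
- bin_stop (a point): middle of the rigid back stop at the slot's end, on the slot's floor (x -40, z 6 mm in the bin's frame): the shutter's nose touches it when home
- bin_neck (a point): centre of the top of the filler neck (45 mm across, 26 mm high, top 166 mm above the table), on which the seated cap's roof rests
- shutter: blue flat plate, loose, 105 mm long (its x), 70 mm wide (y), 6 mm thick, 100 to 200 g, lying flat. Origin: centre of its underside, z up. An upright tab 28 mm long (x), 10 mm thick (y), top 52 mm above the underside, centred at x = -35.5 mm, y = 0, is to be pinched across y from above
- shutter_tab (a point): point in the tab of the shutter to grip, 34 mm above the plate's underside
- shutter_nose (a point): middle of the shutter's front edge (x +52.5 mm), at the underside; this end goes in first. Home, the tab stays 28 mm in front of the chute's face
- cap: red filler cap, screwed on the neck, 75 mm across, 60 to 130 g. Origin: centre of the skirt's underside, 142 mm above the table when seated; z up. Skirt and roof 28 mm high; on the roof a round knob 28 mm across and 34 mm high (top 62 mm above the origin), to be pinched from above in any direction. A white mark on the roof shows its +x, at the start that of the bin within 4 degrees
- cap_knob (a point): centre of the cap's knob, 45 mm above its origin. Quarter-turn thread, hand unseen and different from start to start: turned the right way by 50 to 130 degrees from the start the cap is free and lifts straight off; the wrong way it meets a hard stop within 20 degrees and the knob slips in the fingers. It does not rise as it turns, and until free it lifts no more than 3 mm
- bowl: white ceramic bowl, 140 mm across, 60 mm high, origin under its centre; leave alone
- ladle: stainless steel ladle, cup 84 mm across and 30 mm high with a handle 270 mm long along its -x; origin under the cup's centre; leave alone
- sieve: aluminium sieve, 130 mm across, 45 mm high, with a handle along its +x to 162 mm; origin under its centre; leave alone
- peg0: wooden peg, 30 mm head, 80 mm high, standing; origin under its foot; leave alone
- peg1: like peg0
- peg2: like peg0
Things that resemble listed ones, but are neither listed nor needed, are in the scene too. Of the things that look like the shutter, take the one that is farthest to the robot's left at the start.

How it is judged:
By the outcome, as a careful person would: the job done as asked, in the order asked, and still so for the second after the job is handed in, while the arm keeps its last pose, push and grip.
It also fails if it takes over 72 s, if anything falls off the work surface, if the arm or the gripper's body presses on something with over 40 N, if the wrist force passes 120 N, or if a joint passes its speed limit or range.

## Robot

A 6-joint arm with a two-finger parallel gripper is mounted at the origin on the work surface. World frame = base frame: x ahead of the robot, y to its left, z up, the work surface at z = 0. Lengths are in m, angles in rad, forces in N, time in s.
With the tool pointing down it reaches from about 0.35 to 0.775 m from the base axis. Payload 5.5 kg.
Tool frame: the origin (TCP) lies on the front face of the gripper's body, between the roots of the fingers; the fingertips stand 73 mm ahead of it and the grasp point (between the pads) lies 54 mm ahead of it; z points along the fingers, y is the line along which they close (so a half turn about z gives the same grasp; the last joint's range is limited). The gripper opens to 85 mm and grips with 20 to 120 N. Pads are 22 mm wide; open, the fingers measure 114 mm over their backs; the gripper's body (76 mm by 85 mm) begins 54 mm behind the grasp point. The pads swing forward as they close: fully open they stand 13 mm farther back than shut.
Start: joints at [-0.14, 0.313, 0.046, 1.304, 0, 1.431], TCP at [0.575, -0, 0.304] pointing down, gripper open.
Joint ranges: [-2.76, 2.76], [-0.86, 1.69], [-1.03, 1.26], [-2.2, 2.34], [-1.47, 1.5], [-3.14, 3.14]. Speed limits (rad/s): [2.57, 2.57, 3.14, 3.14, 3.14, 3.14].

## Interface

Orientations are given as a unit quaternion [x, y, z, w].
In Python, from cell import r gives the robot as it stands. The module is installed in compiled form; this text tells all that it offers.
- The arm moves only by the shell command python3 -m pendant 'ROWS' [FORCE]. ROWS is JSON, a list of rows, each an object of numbers: "claw": the opening, from -1 (shut) to 1 (fully open); "dx", "dy", "dz": the shift along the tool's x, y, z in units of 0.1 m (1.0 is 0.1 m); "turn": the turn about the tool's z in units of 180 degrees (1.0 is 180 degrees). In form: [{"claw": .., "dx": .., "dy": .., "dz": .., "turn": ..}, ...]. A call has exactly 5 rows; each row is the pose to reach, as a shift and turn from the pose commanded when the call began, along the tool's axes at that moment, turning the shorter way round; what a row does not reach only later rows make up. A row lasts 1/8 s, in which the tool goes at most 62.5 mm and 10.7 degrees, less where a joint would pass 70% of its speed; a pose out of reach is approached as far as the arm can. A call with a number of a shift or a turn outside -1 to 1 is refused whole. A call with a gripper value outside its range is refused whole. The fingers move at their own pace and stop on an object; FORCE is the grip in N (left out, the last holds). Time passes only in rows, so rows that repeat a pose let the fingers close, or fill a call up. It gives the time, the measured TCP pose, the force, the opening and the grip force at its end, in the units of the state.
- r.observe(): the state, without advancing time (a new reading comes with each control period).
- r.camera(name): name is "scene" or "side" or "wrist"; returns a dict with "img" (420x560x3 uint8, red, green, blue), "z_map" (420x560 float32, m along the optical axis (not along the pixel's ray), 0 where there is no reading), "mtx" (3x3 intrinsics, pixels), "R" (3x3) and "t" (3): a world point X has camera coordinates R X + t. Camera axes: x right, y down, z forward; pixel columns grow to the right and rows downward; lengths in m; the calibration is good to about 2 mm. A picture is of the moment at which its call begins.
- r.finish_job(): hands the job in; it is judged then, once.
The state is a dict: "t": time; "qpos": joint angles; "qvel": joint speeds; "effort": joint torques, N m; "tcp_pos": TCP position; "orientation": TCP orientation; "contact_force": force on the tool from outside, world axes, zero at the start; "wrist_torque": the same for the moment, N m; "width": finger opening in m; "finger_force": force on a finger pad.
Only numpy, scipy, OpenCV 4.12 (cv2) and the standard library are available. Lean on these libraries where they do the work, as an engineer would, in place of code of your own. Each camera call takes 0.05 s, during which the arm holds its last target. There are 200 camera calls.

## Working session

There is one attempt and no reset: what is moved stays moved. The work goes in short steps, Python scripts to look and compute and a shell command to move; the robot and the scene stay as the last step left them, time stands still between calls to the robot, and variables do not carry over. Pictures are saved under pics/ and viewed, at most 11 in all, crops included, and the job is handed in when it is done.

```bash
mkdir -p pics; cat > h.py <<'E'
import numpy as np, cv2, pickle
from cell import r
def snap(n,name):
    c=r.camera(n); cv2.imwrite(f'pics/{name}.png',c['img'][:,:,::-1]); pickle.dump(c,open(f'{name}.pkl','wb')); return c
def world(c):
    z=c['z_map']; K=c['mtx']; v,u=np.indices(z.shape)
    P=np.stack([(u-K[0,2])/K[0,0]*z,(v-K[1,2])/K[1,1]*z,z],-1)
    return (P-c['t'])@c['R']
E
python3 - <<'E'
from h import *
for n in('scene','side','wrist'):
    c=snap(n,n+'0'); print(n,(-c['R'].T@c['t']).round(3))
print(r.observe())
E
```

```text
scene [1.57  0.035 0.857]
side [-0.177  1.082  0.99 ]
wrist [0.574 0.067 0.373]
{'t': 0.15, 'qpos': array([-1.39593220e-01,  3.13838469e-01,  4.52528819e-02,  1.30361313e+00,
        2.14988889e-05,  1.43118280e+00]), 'qvel': array([ 0.00045164, -0.0017855 ,  0.00401689, -0.00021725, -0.00131683,
       -0.00017076]), 'effort': array([ 1.76330479e-03, -4.81067133e+01,  2.98815805e+01,  1.39078675e-02,
       -1.10673584e-04, -5.56924022e-05]), 'tcp_pos': array([5.74719626e-01, 3.86059461e-05, 3.03212928e-01]), 'orientation': array([ 7.07099433e-01,  7.07113781e-01, -4.13417928e-04, -5.66459064e-04]), 'contact_force': array([-0.26264517, -0.10511023, -0.23249549]), 'wrist_torque': array([-0.00528702,  0.03429473, -0.00726161]), 'finger_force': 0.0, 'width': 0.08529851332340828}
```

View pics/scene0.png

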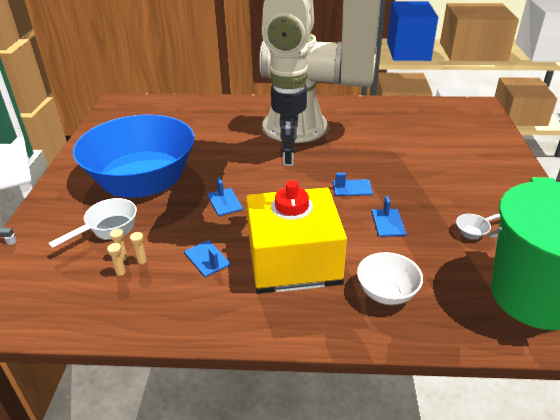

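View pics/side0.png

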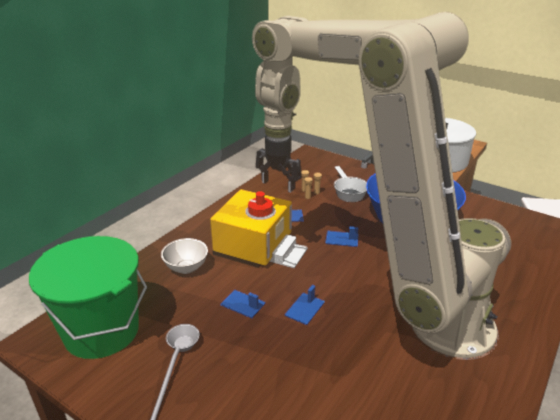

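The scene view shows four blue plates, at (225,200), (207,258), (352,187) and (388,220). The bin is at (295,235) with the red cap at (292,200). The side view shows the chute at (290,248), facing the robot, and the two leftmost plates at (243,302) and (305,306). Next I'll measure them.

```bash
cat > m.py <<'E'
from h import *
def rect(p): 
    (c,s,a)=cv2.minAreaRect((p*1000).astype(np.float32)); return np.round(c,1),np.round(s,1),round(a,1)
def measure(c):
    W=world(c); h=cv2.cvtColor(c['img'],cv2.COLOR_RGB2HSV); H,S,V=[h[...,i].astype(int) for i in range(3)]
    ok=(c['z_map']>0)
    near=ok&(W[...,0]>.2)&(W[...,0]<1.1)&(abs(W[...,1])<.6)
    b=near&(H>100)&(H<125)&(S>130)&(W[...,2]<.08)&(W[...,2]>-.01)
    n,l,st,_=cv2.connectedComponentsWithStats(b.astype(np.uint8))
    for i in range(1,n):
        if 150<st[i,4]<3000:
            P=W[l==i]; lo=P[(P[:,2]<.012)]; hi=P[(P[:,2]>.02)]; top=P[P[:,2]>.046]
            print('blue',st[i],'plate',rect(lo[:,:2]) if len(lo)>20 else 0,'tab',hi.mean(0).round(4) if len(hi) else 0,'top',rect(top[:,:2]) if len(top)>3 else 0,P[:,2].max().round(3))
    y=near&(H>20)&(H<35)&(S>150)
    P=W[y&(W[...,2]>.132)&(W[...,2]<.148)]; print('bintop',rect(P[:,:2]))
    rd=near&((H<6)|(H>174))&(S>150)
    P=W[rd&(W[...,2]>.1)]; print('capz',P[:,2].max())
    T=P[P[:,2]>.198]; print('knobtop',len(T),rect(T[:,:2]))
    T=P[(P[:,2]>.166)&(P[:,2]<.174)]; print('roof',len(T),rect(T[:,:2]))
if __name__=='__main__':
    for n in('scene0','side0','wrist0'):
        print(n); 
        try: measure(pickle.load(open(n+'.pkl','rb')))
        except Exception as e: print(e)
    c=pickle.load(open('side0.pkl','rb')); im=cv2.resize(c['img'][180:340,190:350],None,fx=3.75,fy=3.75,interpolation=cv2.INTER_CUBIC); cv2.imwrite('pics/sidecrop.png',im[:,:,::-1])
E
python3 m.py
```

```text
scene0
blue [  82  132  108   42 2478] plate (array([ 261.2, -466.4]), array([218.1, 121.6]), 90.0) tab [ 0.2546 -0.5208  0.0499] top (array([ 256.4, -473.2]), array([166.8, 302.6]), 22.6) 0.08
blue [  86  157  102   41 1314] plate (array([ 385.1, -420.4]), array([ 84. , 228.9]), 20.2) tab [ 0.4249 -0.4099  0.0514] top (array([ 408.2, -418.4]), array([104.8, 276.6]), 19.4) 0.08
blue [333 173  40  23 627] plate (array([366.2, 171.3]), array([ 73.4, 104.9]), 2.0) tab [0.3704 0.1363 0.0381] top (array([370.3, 135.8]), array([ 9.5, 25.4]), 0.7) 0.054
blue [208 178  35  38 669] plate (array([ 443. , -182.6]), array([113.1,  70.2]), 25.2) tab [ 0.4161 -0.1969  0.0404] top (array([ 411.7, -198.1]), array([27.1,  8.1]), 26.3) 0.054
blue [372 196  34  40 784] plate (array([520.5, 254.9]), array([110.9,  69.9]), 5.1) tab [0.4895 0.2514 0.0405] top (array([482.6, 251.8]), array([28.1,  8.8]), 0.8) 0.056
blue [184 240  47  37 910] plate (array([ 667.6, -196.8]), array([110. ,  70.7]), 38.6) tab [ 0.6996 -0.1723  0.0406] top (array([ 695.7, -173.7]), array([29.8, 10. ]), 39.7) 0.055
bintop (array
[... 734 characters left out ...]
([660.8,  16.7]), array([192.4, 206.5]), 9.8)
capz 0.2061779288388933
knobtop 37 (array([630.2,  11.5]), array([21.4, 26.2]), 23.0)
roof 157 (array([628.3,  15.2]), array([68. , 72.3]), 35.1)
wrist0
blue [ 162  285   61   69 2171] plate (array([ 451.2, -177.1]), array([79.6, 69.7]), 25.8) tab 0 top 0 0.009
blue [ 305  321   93   46 2454] plate (array([ 652. , -212.6]), array([78.6, 65. ]), 23.4) tab [ 0.6898 -0.1719  0.0416] top (array([ 691.6, -174.1]), array([23.6, 10.4]), 37.5) 0.054
bintop (array([663.5,  13.6]), array([188.9, 198.2]), 10.4)
capz 0.3095370354434254
knobtop 2132 (array([579.4,   2.7]), array([137.5,  27.4]), 5.6)
roof 7752 (array([633.8,   8. ]), array([75.4, 76.7]), 1.3)
```

```bash
sleep 1
```

```text
(no output)
```

View pics/sidecrop.png

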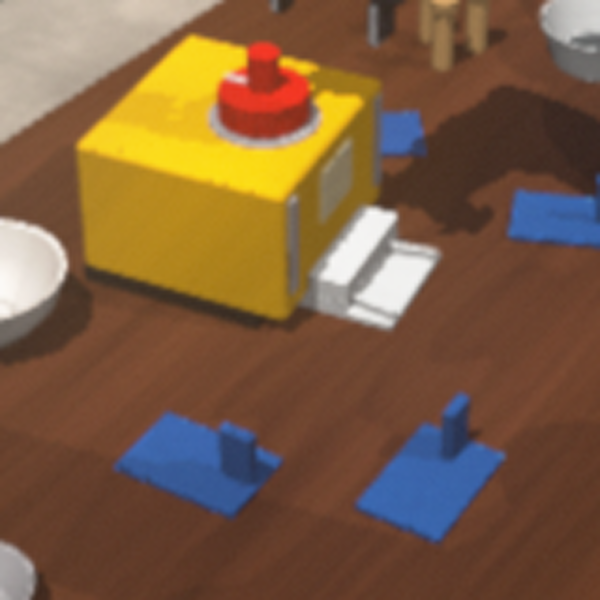

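The crop shows the chute and apron facing the robot, and the target shutter at crop (200,460) with its tab towards the robot. The bin neck is at about (0.634, 0.008) with yaw about 10.4°. The target tab is at about (0.481, 0.253) with yaw about 4°. I'll move above it.

```bash
python3 -m pendant '[{"claw":1,"dx":0.5,"dy":-0.4,"dz":0,"turn":-0.06},{"claw":1,"dx":1,"dy":-0.8,"dz":0,"turn":-0.12},{"claw":1,"dx":1,"dy":-0.94,"dz":0,"turn":-0.18},{"claw":1,"dx":1,"dy":-0.94,"dz":0,"turn":-0.24},{"claw":1,"dx":1,"dy":-0.94,"dz":0,"turn":-0.25}]'; python3 -c "
from h import *
print(r.observe()['qpos'])"
```

```text
t: 0.78
tcp_pos: [0.4807, 0.1002, 0.3039]
orientation: [0.382, 0.924, 0.0, 0.0]
contact_force: [-1.2, -0.4, 0.4]
width: 0.0851
finger_force: 0.0
[ 4.19004537e-02  1.50782553e-01 -1.63784934e-01  1.25615722e+00
 -8.68163036e-06  8.26886379e-01]
```

```bash
python3 -m pendant '[{"claw":1,"dx":0.5,"dy":0.5,"dz":0.1,"turn":-0.06},{"claw":1,"dx":1,"dy":1,"dz":0.2,"turn":-0.12},{"claw":1,"dx":1,"dy":1,"dz":0.2,"turn":-0.18},{"claw":1,"dx":1,"dy":1,"dz":0.2,"turn":-0.24},{"claw":1,"dx":1,"dy":1,"dz":0.2,"turn":-0.27}]'; python3 - <<'E'
from h import *
import m
c=snap('wrist','w1'); print(r.observe()['qpos'].round(3)); print(-c['R'].T@c['t'],c['R'].round(3))
try: m.measure(c)
except Exception as e: print(e)
E
```

```text
t: 1.4
tcp_pos: [0.4812, 0.2417, 0.2833]
orientation: [-0.032, 0.999, -0.0, -0.0]
contact_force: [0.5, -0.8, -0.4]
width: 0.0854
finger_force: 0.0
[ 0.316  0.25  -0.09   1.232 -0.     0.25 ]
[0.41316544 0.23690238 0.35371097] [[-0.064  0.998 -0.002]
 [ 0.962  0.062  0.265]
 [ 0.265  0.015 -0.964]]
bintop (array([607. ,  76.2]), array([102. ,  57.4]), 10.2)
capz 0.14398890428388192
knobtop 0 (array([0., 0.]), array([0., 0.]), 0.0)
roof 0 (array([0., 0.]), array([0., 0.]), 0.0)
```

View pics/w1.png

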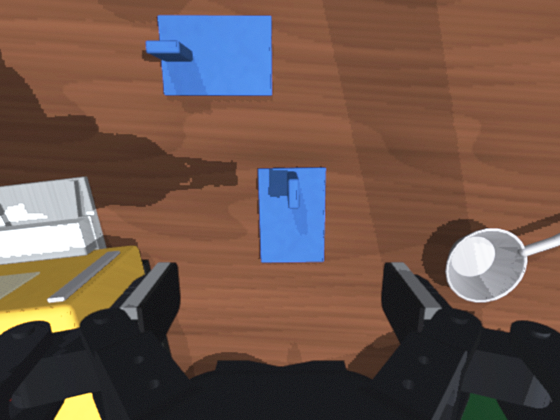

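The wrist view shows the target shutter centred at (292,215) with its tab at (293,193). The chute and apron are at (45,215).

```bash
python3 - <<'E'
from h import *
from m import rect
c=pickle.load(open('w1.pkl','rb'));W=world(c);h=cv2.cvtColor(c['img'],cv2.COLOR_RGB2HSV)
b=(h[...,0]>100)&(h[...,0]<125)&(h[...,1]>130)
s=np.zeros(b.shape,bool);s[160:270,250:335]=1
P=W[b&s];lo=P[P[:,2]<.012];print('plate',rect(lo[:,:2]),np.median(lo[:,2]));t=P[P[:,2]>.047];print('top',rect(t[:,:2]),len(t),t[:,2].max())
s=np.zeros(b.shape,bool);s[170:300,0:110]=1
g=s&(h[...,1]<60)
for a,bz in((.001,.010),(.010,.02),(.03,.042)):
    P=W[g&(W[...,2]>a)&(W[...,2]<bz)]
    if len(P)>5: print(a,len(P),rect(P[:,:2]),np.median(P[:,2]))
E
```

```text
plate (array([515.6, 254.7]), array([104.7,  70.3]), 4.3) 0.00625585590134574
top (array([453.4, 248.3]), array([83. , 10.9]), 8.4) 350 0.35371096605325325
0.001 3449 (array([534. ,  -2.9]), array([80.9, 96.8]), 9.8) 0.006583731679307029
0.01 702 (array([541.2,  -0.9]), array([77.3, 95.3]), 21.0) 0.014247233680798312
0.03 3004 (array([549.4,  13.3]), array([ 35.8, 117.7]), 10.5) 0.03642327975532092
```

```bash
python3 -m pendant '[{"claw":0,"dx":0,"dy":0.1,"dz":0.3,"turn":-0.003},{"claw":0,"dx":0,"dy":0.1,"dz":0.7,"turn":-0.003},{"claw":0,"dx":0,"dy":0.1,"dz":1.0,"turn":-0.003},{"claw":0,"dx":0,"dy":0.1,"dz":1.0,"turn":-0.003},{"claw":0,"dx":0,"dy":0.1,"dz":1.0,"turn":-0.003}]' && python3 -m pendant '[{"claw":0,"dx":0,"dy":0,"dz":0.35,"turn":0},{"claw":0,"dx":0,"dy":0,"dz":0.7,"turn":0},{"claw":0,"dx":0,"dy":0,"dz":0.95,"turn":0},{"claw":0,"dx":0,"dy":0,"dz":0.95,"turn":0},{"claw":0,"dx":0,"dy":0,"dz":0.95,"turn":0}]' && python3 -m pendant '[{"claw":-0.5,"dx":0,"dy":0,"dz":0,"turn":0},{"claw":-1,"dx":0,"dy":0,"dz":0,"turn":0},{"claw":-1,"dx":0,"dy":0,"dz":0,"turn":0},{"claw":-1,"dx":0,"dy":0,"dz":0,"turn":0},{"claw":-1,"dx":0,"dy":0,"dz":0,"turn":0}]' 60
```

```text
t: 2.08
tcp_pos: [0.4811, 0.2514, 0.1849]
orientation: [-0.035, 0.999, 0.0, 0.001]
contact_force: [0.5, -0.1, 0.0]
width: 0.0429
finger_force: 0.0
t: 2.7
tcp_pos: [0.4818, 0.2518, 0.0908]
orientation: [-0.036, 0.999, 0.0, 0.001]
contact_force: [0.0, -0.3, -0.4]
width: 0.0428
finger_force: 0.0
t: 3.32
tcp_pos: [0.4814, 0.252, 0.0904]
orientation: [-0.036, 0.999, 0.001, 0.001]
contact_force: [-1.0, -0.1, 6.1]
width: 0.0093
finger_force: 60.1
```

Gripped (9.3 mm opening, 60 N). I'll lift it and turn so the wrist camera looks at the chute.

```bash
python3 -m pendant '[{"claw":-1,"dx":0,"dy":0,"dz":-0.3,"turn":0},{"claw":-1,"dx":0,"dy":0,"dz":-0.6,"turn":-0.05},{"claw":-1,"dx":0,"dy":0,"dz":-0.9,"turn":-0.1},{"claw":-1,"dx":0,"dy":0,"dz":-1,"turn":-0.15},{"claw":-1,"dx":0,"dy":0,"dz":-1,"turn":-0.2}]' 80 && python3 -m pendant '[{"claw":-1,"dx":0.2,"dy":-0.25,"dz":-0.25,"turn":-0.05},{"claw":-1,"dx":0.4,"dy":-0.5,"dz":-0.5,"turn":-0.1},{"claw":-1,"dx":0.6,"dy":-0.75,"dz":-0.75,"turn":-0.15},{"claw":-1,"dx":0.8,"dy":-1,"dz":-0.9,"turn":-0.2},{"claw":-1,"dx":0.8,"dy":-1,"dz":-0.9,"turn":-0.25}]'; python3 - <<'E'
from h import *
c=snap('wrist','w2'); print(r.observe()['qpos'].round(3),r.observe()['width'])
E
```

```text
t: 3.95
tcp_pos: [0.4808, 0.2515, 0.1902]
orientation: [-0.346, 0.938, -0.0, 0.001]
contact_force: [-1.2, -0.2, -2.0]
width: 0.009
finger_force: 77.7
t: 4.58
tcp_pos: [0.4842, 0.1215, 0.2804]
orientation: [-0.677, 0.736, -0.001, 0.001]
contact_force: [-0.1, -0.7, -3.1]
width: 0.0087
finger_force: 78.0
[ 0.086  0.175 -0.195  1.2   -0.    -1.407] 0.009276087676250764
```

View pics/w2.png

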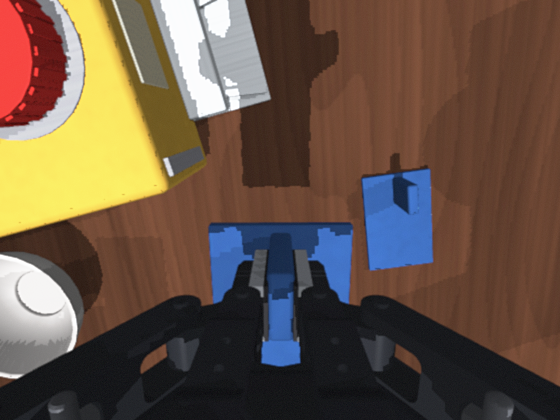

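The held plate sits square in the gripper. The chute and apron are at (220,50), and the bin's near corner is at (185,170).

```bash
cat > b.py <<'E'
from h import *
def edge(P,ang,q):   # robust extreme edge along direction: fit line
    d=np.array([np.cos(ang),np.sin(ang)]);n=np.array([-d[1],d[0]])
    u=P@d;v=P@n;return u,v
for n in('w2','w1','wrist0'):
    c=pickle.load(open(n+'.pkl','rb'));W=world(c);h=cv2.cvtColor(c['img'],cv2.COLOR_RGB2HSV)
    x,y,z=W[...,0],W[...,1],W[...,2]
    reg=(c['z_map']>0)&(x>.45)&(x<.8)&(y>-.15)&(y<.16)
    yel=reg&(h[...,0]>20)&(h[...,0]<35)&(h[...,1]>150)&(abs(z-.14)<.006)
    ch=reg&(abs(z-.036)<.004)&(h[...,1]<80)&(x<.6)
    ap=reg&(abs(z-.0065)<.0025)&(h[...,1]<80)&(x<.58)
    for nm,M in(('yel',yel),('chute',ch),('apron',ap)):
        P=W[M][:,:2]
        if len(P)<50: print(n,nm,len(P));continue
        a=np.deg2rad(10.4)
        u,v=edge(P,a,0)
        # front edge slope: min u in bins of v
        bs=np.arange(v.min()+.004,v.max()-.004,.003);f=[(b,np.percentile(u[abs(v-b)<.0015],1)) for b in bs if (abs(v-b)<.0015).sum()>5]
        f=np.array(f);k=np.polyfit(f[:,0],f[:,1],1);res=abs(f[:,1]-np.polyval(k,f[:,0]));k=np.polyfit(*f[res<=np.median(res)*2+1e-4].T,1)
        print(n,nm,len(P),'u',np.percentile(u,[.5,99.5]).round(4),'v',np.percentile(v,[.5,99.5]).round(4),'front yaw',(10.4-np.degrees(k[0])).round(2),'front u@vmid',np.polyval(k,f[:,0].mean()).round(4),'z',np.median(W[M][:,2]).round(4))
E
python3 b.py
```

```text
w2 yel 19653 u [0.5605 0.6727] v [-0.1214 -0.0082] front yaw 9.82 front u@vmid 0.5607 z 0.1401
w2 chute 4942 u [0.5253 0.5604] v [-0.1487 -0.0527] front yaw 10.36 front u@vmid 0.5255 z 0.0363
w2 apron 4403 u [0.4855 0.5265] v [-0.145  -0.0524] front yaw 10.47 front u@vmid 0.4858 z 0.0064
w1 yel 717 u [0.5599 0.657 ] v [-0.0607 -0.0064] front yaw 10.03 front u@vmid 0.5602 z 0.1373
w1 chute 2942 u [0.5252 0.5604] v [-0.1399 -0.0517] front yaw 11.19 front u@vmid 0.5256 z 0.0364
w1 apron 3260 u [0.4853 0.5637] v [-0.1465 -0.0513] front yaw 10.52 front u@vmid 0.4856 z 0.0066
wrist0 yel 55557 u [0.5622 0.7474] v [-0.2026 -0.0083] front yaw 10.1 front u@vmid 0.5629 z 0.1403
wrist0 chute 2856 u [0.5258 0.5537] v [-0.161  -0.0526] front yaw 10.39 front u@vmid 0.5262 z 0.0364
wrist0 apron 2733 u [0.4857 0.5214] v [-0.1616 -0.0523] front yaw 10.55 front u@vmid 0.4864 z 0.0065
```

```bash
python3 -m pendant '[{"claw":-1,"dx":0.25,"dy":0.2,"dz":0,"turn":0.05},{"claw":-1,"dx":0.5,"dy":0.4,"dz":0,"turn":0.1},{"claw":-1,"dx":0.8,"dy":0.6,"dz":0,"turn":0.15},{"claw":-1,"dx":1,"dy":0.7,"dz":0,"turn":0.2},{"claw":-1,"dx":1,"dy":0.7,"dz":0,"turn":0.2}]' && python3 -m pendant '[{"claw":-1,"dx":0.15,"dy":-0.1,"dz":0.2,"turn":0.05},{"claw":-1,"dx":0.3,"dy":-0.2,"dz":0.4,"turn":0.1},{"claw":-1,"dx":0.515,"dy":-0.371,"dz":0.7,"turn":0.16},{"claw":-1,"dx":0.515,"dy":-0.371,"dz":0.9,"turn":0.2156},{"claw":-1,"dx":0.515,"dy":-0.371,"dz":0.9,"turn":0.2156}]'; cat > s.py <<'E'
from h import *
from scipy.spatial.transform import Rotation as Ro
o=r.observe();M=Ro.from_quat(o['orientation']).as_matrix();a=np.deg2rad(10.4)
d=np.array([np.cos(a),np.sin(a)]);n=np.array([-d[1],d[0]]);p=o['tcp_pos']
print('u',(p[:2]@d-.6255).round(4),'v',(p[:2]@n+.1072).round(4),'z',p[2].round(4),'yaw',np.degrees(np.arctan2(M[1,0],M[0,0])).round(2),'tilt',M[:2,2].round(4),'q6',o['qpos'][[0,5]].round(2),'F',o['contact_force'].round(1),'T',o['wrist_torque'].round(2))
E
python3 s.py
```

```text
t: 5.25
tcp_pos: [0.4045, 0.0291, 0.2788]
orientation: [-0.414, 0.91, 0.0, -0.0]
contact_force: [0.9, -0.0, -1.7]
width: 0.0086
finger_force: 78.2
t: 5.88
tcp_pos: [0.3991, -0.0329, 0.1875]
orientation: [-0.091, 0.996, 0.001, -0.002]
contact_force: [-0.2, 0.6, -1.1]
width: 0.0089
finger_force: 78.3
u -0.2389 v 0.0028 z 0.1875 yaw -169.51 tilt [-0.0034  0.0013] q6 [-0.28 -0.47] F [-0.2  0.6 -1.1] T [-0.    0.04  0.05]
```

```bash
python3 -m pendant '[{"claw":-1,"dx":0,"dy":-0.028,"dz":0.3,"turn":0},{"claw":-1,"dx":0,"dy":-0.028,"dz":0.6,"turn":0},{"claw":-1,"dx":0,"dy":-0.028,"dz":0.88,"turn":0},{"claw":-1,"dx":0,"dy":-0.028,"dz":0.88,"turn":0},{"claw":-1,"dx":0,"dy":-0.028,"dz":0.88,"turn":0}]'; python3 s.py; python3 - <<'E'
from h import *
c=snap('side','s1'); im=cv2.resize(c['img'][200:320,240:400],None,fx=5,fy=5,interpolation=cv2.INTER_CUBIC); cv2.imwrite('pics/s1c.png',im[:,:,::-1])
E
```

```text
t: 6.5
tcp_pos: [0.4014, -0.0362, 0.1021]
orientation: [-0.091, 0.996, -0.0, 0.001]
contact_force: [0.2, 0.1, -0.8]
width: 0.0092
finger_force: 78.2
u -0.2372 v -0.0009 z 0.1021 yaw -169.52 tilt [ 0.0016 -0.0004] q6 [-0.29 -0.47] F [ 0.2  0.1 -0.8] T [-0.05  0.03 -0.03]
```

View pics/s1c.png

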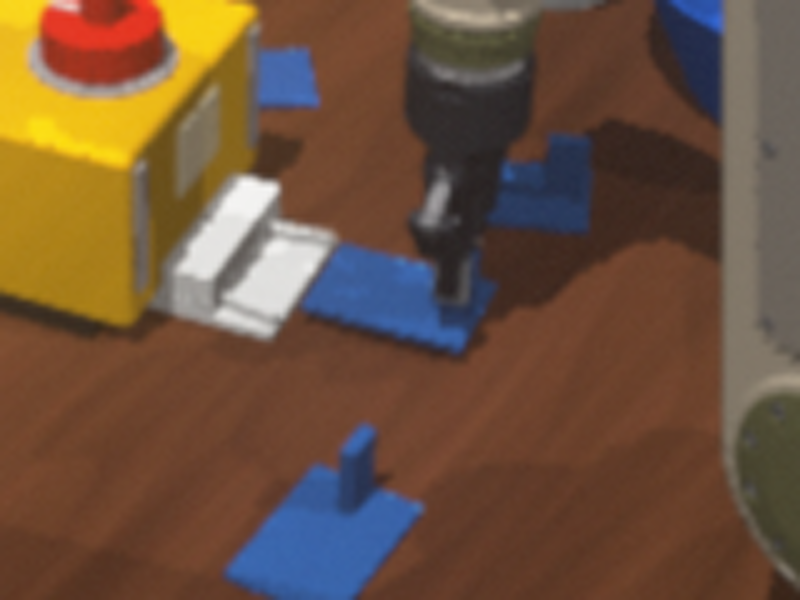

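The plate is lined up at (395,295) in the crop, just in front of the apron. I'll go in over the apron, then lower until it touches.

```bash
python3 -m pendant '[{"claw":-1,"dx":-0.15,"dy":0,"dz":0,"turn":0},{"claw":-1,"dx":-0.3,"dy":0,"dz":0,"turn":0},{"claw":-1,"dx":-0.3,"dy":0,"dz":0.03,"turn":0},{"claw":-1,"dx":-0.3,"dy":0,"dz":0.05,"turn":0},{"claw":-1,"dx":-0.3,"dy":0,"dz":0.05,"turn":0}]'; python3 s.py;  python3 -m pendant '[{"claw":-1,"dx":0,"dy":0,"dz":0.005,"turn":0},{"claw":-1,"dx":0,"dy":0,"dz":0.01,"turn":0},{"claw":-1,"dx":0,"dy":0,"dz":0.01,"turn":0},{"claw":-1,"dx":0,"dy":0,"dz":0.01,"turn":0},{"claw":-1,"dx":0,"dy":0,"dz":0.01,"turn":0}]'; python3 s.py
```

```text
t: 7.18
tcp_pos: [0.4301, -0.0309, 0.0962]
orientation: [-0.09, 0.996, 0.0, 0.001]
contact_force: [0.5, 0.2, 2.4]
width: 0.0091
finger_force: 79.3
u -0.208 v -0.0008 z 0.0962 yaw -169.66 tilt [0.001  0.0004] q6 [-0.26 -0.44] F [0.5 0.2 2.4] T [ 0.18 -0.28  0.  ]
t: 7.8
tcp_pos: [0.43, -0.0309, 0.0958]
orientation: [-0.09, 0.996, 0.0, 0.001]
contact_force: [-3.3, 0.0, 12.1]
width: 0.0092
finger_force: 80.5
u -0.2082 v -0.0008 z 0.0958 yaw -169.67 tilt [0.0013 0.0002] q6 [-0.26 -0.44] F [-3.3  0.  12.1] T [ 0.34 -0.02 -0.  ]
```

```bash
python3 -m pendant '[{"claw":-1,"dx":0,"dy":0.005,"dz":-0.008,"turn":0},{"claw":-1,"dx":-0.05,"dy":0.005,"dz":-0.008,"turn":0},{"claw":-1,"dx":-0.1,"dy":0.005,"dz":-0.008,"turn":0},{"claw":-1,"dx":-0.15,"dy":0.005,"dz":-0.008,"turn":0},{"claw":-1,"dx":-0.2,"dy":0.005,"dz":-0.008,"turn":0}]'>/dev/null; python3 s.py;  python3 -m pendant '[{"claw":-1,"dx":-0.03,"dy":0,"dz":0,"turn":0},{"claw":-1,"dx":-0.06,"dy":0,"dz":0,"turn":0},{"claw":-1,"dx":-0.09,"dy":0,"dz":0,"turn":0},{"claw":-1,"dx":-0.12,"dy":0,"dz":0,"turn":0},{"claw":-1,"dx":-0.15,"dy":0,"dz":0,"turn":0}]'>/dev/null; python3 s.py
```

```text
u -0.1928 v 0.0003 z 0.0958 yaw -169.72 tilt [-0.0094 -0.0018] q6 [-0.24 -0.42] F [-19.   -3.1  25.6] T [-0.58  2.92 -0.04]
u -0.1795 v 0.0005 z 0.0961 yaw -169.73 tilt [-0.0123 -0.0024] q6 [-0.23 -0.41] F [-23.   -4.7  32.1] T [-0.71  3.75 -0.05]
```

```bash
python3 -m pendant '[{"claw":-1,"dx":0,"dy":0,"dz":-0.005,"turn":0},{"claw":-1,"dx":0,"dy":0,"dz":-0.01,"turn":0},{"claw":-1,"dx":0,"dy":0,"dz":-0.01,"turn":0},{"claw":-1,"dx":0,"dy":0,"dz":-0.01,"turn":0},{"claw":-1,"dx":0,"dy":0,"dz":-0.01,"turn":0}]'>/dev/null; python3 s.py
python3 - <<'E'
from h import *
c=snap('side','s2'); im=cv2.resize(c['img'][200:300,240:360],None,fx=6,fy=6,interpolation=cv2.INTER_CUBIC); cv2.imwrite('pics/s2c.png',im[:,:,::-1])
E
```

```text
u -0.1734 v -0.0002 z 0.0963 yaw -169.66 tilt [-0.0007  0.0004] q6 [-0.22 -0.41] F [-1.4  0.5 -2.3] T [0.2  0.2  0.04]
```

View pics/s2c.png

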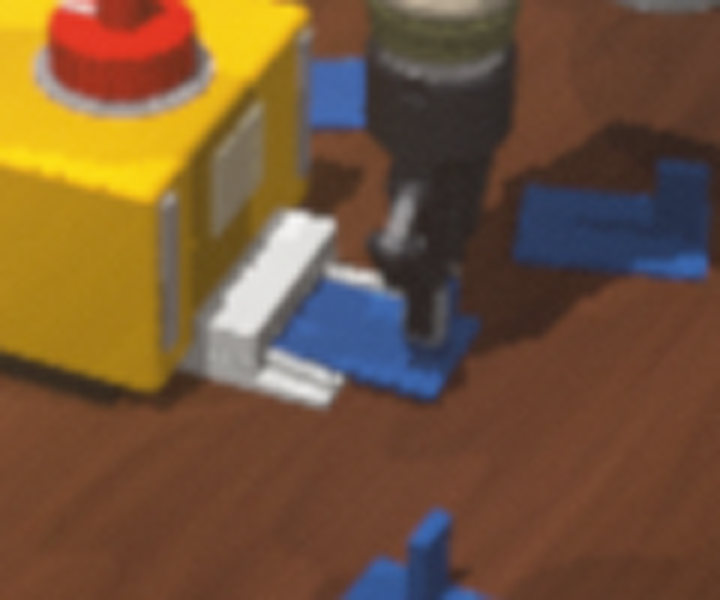

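The nose is inside the slot at (285,325) and the forces are near zero. I'll keep sliding it in.

```bash
python3 -m pendant '[{"claw":-1,"dx":-0.06,"dy":0,"dz":0,"turn":0},{"claw":-1,"dx":-0.12,"dy":0,"dz":0,"turn":0},{"claw":-1,"dx":-0.18,"dy":0,"dz":0,"turn":0},{"claw":-1,"dx":-0.24,"dy":0,"dz":0,"turn":0},{"claw":-1,"dx":-0.24,"dy":0,"dz":0,"turn":0}]'>/dev/null; python3 s.py;  python3 -m pendant '[{"claw":-1,"dx":-0.04,"dy":0,"dz":0,"turn":0},{"claw":-1,"dx":-0.08,"dy":0,"dz":0,"turn":0},{"claw":-1,"dx":-0.12,"dy":0,"dz":0,"turn":0},{"claw":-1,"dx":-0.16,"dy":0,"dz":0,"turn":0},{"claw":-1,"dx":-0.16,"dy":0,"dz":0,"turn":0}]'>/dev/null; python3 s.py
```

```text
u -0.1483 v -0.0004 z 0.0967 yaw -169.63 tilt [0.0012 0.0004] q6 [-0.2  -0.39] F [ 0.7  2.1 -2.9] T [ 0.57 -0.08  0.18]
u -0.1328 v -0.0003 z 0.0967 yaw -169.65 tilt [0.0006 0.0004] q6 [-0.19 -0.37] F [-0.6  4.2 -2.7] T [0.65 0.22 0.11]
```

Close to home. I'll push in 1.5 mm rows and watch the force.

```bash
python3 -m pendant '[{"claw":-1,"dx":-0.01,"dy":0,"dz":0,"turn":0},{"claw":-1,"dx":-0.02,"dy":0,"dz":0,"turn":0},{"claw":-1,"dx":-0.03,"dy":0,"dz":0,"turn":0},{"claw":-1,"dx":-0.04,"dy":0,"dz":0,"turn":0},{"claw":-1,"dx":-0.05,"dy":0,"dz":0,"turn":0}]'>/dev/null; python3 s.py;  python3 -m pendant '[{"claw":-1,"dx":-0.01,"dy":0,"dz":0,"turn":0},{"claw":-1,"dx":-0.015,"dy":0,"dz":0,"turn":0},{"claw":-1,"dx":-0.02,"dy":0,"dz":0,"turn":0},{"claw":-1,"dx":-0.02,"dy":0,"dz":0,"turn":0},{"claw":-1,"dx":-0.02,"dy":0,"dz":0,"turn":0}]'>/dev/null; python3 s.py
```

```text
u -0.1284 v -0.0003 z 0.0966 yaw -169.67 tilt [-0.0003  0.0002] q6 [-0.19 -0.37] F [-2.1  3.4 -1.1] T [0.72 0.75 0.04]
u -0.1271 v -0.0003 z 0.0966 yaw -169.67 tilt [-0.0017 -0.0002] q6 [-0.19 -0.37] F [-6.   2.1  0.6] T [0.63 1.1  0.1 ]
```

```bash
python3 -m pendant '[{"claw":-1,"dx":-0.01,"dy":0,"dz":0,"turn":0},{"claw":-1,"dx":-0.015,"dy":0,"dz":0,"turn":0},{"claw":-1,"dx":-0.02,"dy":0,"dz":0,"turn":0},{"claw":-1,"dx":-0.02,"dy":0,"dz":0,"turn":0},{"claw":-1,"dx":-0.02,"dy":0,"dz":0,"turn":0}]'>/dev/null; python3 s.py;  python3 -m pendant '[{"claw":-1,"dx":-0.01,"dy":0,"dz":0,"turn":0},{"claw":-1,"dx":-0.015,"dy":0,"dz":0,"turn":0},{"claw":-1,"dx":-0.015,"dy":0,"dz":0,"turn":0},{"claw":-1,"dx":-0.015,"dy":0,"dz":0,"turn":0},{"claw":-1,"dx":-0.015,"dy":0,"dz":0,"turn":0}]'>/dev/null; python3 s.py
```

```text
u -0.1269 v -0.0002 z 0.0966 yaw -169.69 tilt [-0.0051 -0.0012] q6 [-0.19 -0.37] F [-11.8   0.    6. ] T [0.31 1.94 0.1 ]
u -0.1267 v -0.0002 z 0.0966 yaw -169.71 tilt [-0.0077 -0.0019] q6 [-0.19 -0.37] F [-15.7  -0.8  10.2] T [-0.    2.62  0.13]
```

It has stopped at u = -0.127, the expected home position, with the force building. I'll release it and go straight up.

```bash
python3 -m pendant '[{"claw":-0.4,"dx":0,"dy":0,"dz":0,"turn":0},{"claw":0,"dx":0,"dy":0,"dz":0,"turn":0},{"claw":0,"dx":0,"dy":0,"dz":0,"turn":0},{"claw":0,"dx":0,"dy":0,"dz":0,"turn":0},{"claw":0,"dx":0,"dy":0,"dz":-0.05,"turn":0}]'; python3 s.py; for i in 1 2; do python3 -m pendant '[{"claw":0,"dx":0,"dy":0,"dz":-0.3,"turn":0},{"claw":0,"dx":0,"dy":0,"dz":-0.6,"turn":0},{"claw":0,"dx":0,"dy":0,"dz":-0.9,"turn":0},{"claw":0,"dx":0,"dy":0,"dz":-1,"turn":0},{"claw":0,"dx":0,"dy":0,"dz":-1,"turn":0}]'>/dev/null; done; python3 s.py; python3 - <<'E'
from h import *
from m import rect
c=snap('wrist','w3');W=world(c);h=cv2.cvtColor(c['img'],cv2.COLOR_RGB2HSV)
b=(h[...,0]>100)&(h[...,0]<125)&(h[...,1]>130)&(W[...,0]>.4)&(W[...,0]<.62)&(abs(W[...,1])<.08)
P=W[b]-[0,0,0];a=np.deg2rad(10.4);u=P[:,0]*np.cos(a)+P[:,1]*np.sin(a)-.6255;v=-P[:,0]*np.sin(a)+P[:,1]*np.cos(a)+.1072
for nm,m in(('plate',P[:,2]<.02),('tab',(P[:,2]>.045)&(P[:,2]<.07))):
    if m.sum()>20: print(nm,m.sum(),np.percentile(u[m],[1,99]).round(4),np.percentile(v[m],[1,99]).round(4),np.median(P[m,2]))
E
```

```text
t: 14.1
tcp_pos: [0.5138, -0.0151, 0.1016]
orientation: [-0.09, 0.996, 0.0, -0.0]
contact_force: [0.5, -0.0, 0.1]
width: 0.0428
finger_force: 0.0
u -0.1229 v -0.0004 z 0.1016 yaw -169.67 tilt [-0.0005  0.0001] q6 [-0.19 -0.37] F [ 0.5 -0.   0.1] T [-0.    0.01  0.03]
u -0.1228 v -0.0004 z 0.3009 yaw -169.67 tilt [-0.0005  0.0001] q6 [-0.19 -0.37] F [ 0.  -0.2 -0.8] T [0.02 0.03 0.03]
plate 2306 [-0.1451 -0.1007] [-0.0349  0.0325] 0.01226244752398804
tab 312 [-0.1422 -0.1151] [-0.0053  0.0041] 0.058059281643786015
```

View pics/w3.png

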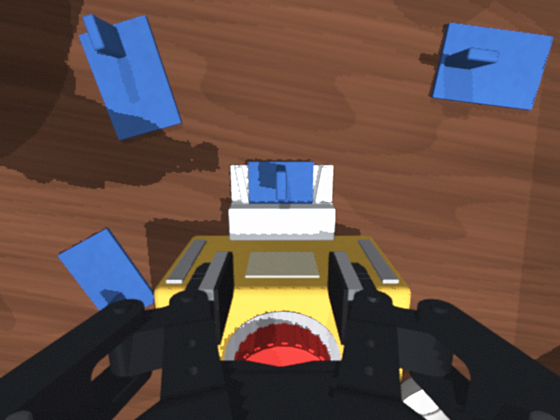

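The shutter is home: the view shows the tab at (282,183), and its rear edge measures u = -0.145, as expected. Next is the cap.

```bash
python3 -m pendant '[{"claw":0.4,"dx":0,"dy":0.004,"dz":-0.2,"turn":0},{"claw":0.4,"dx":-0.4,"dy":0.004,"dz":-0.2,"turn":0},{"claw":0.4,"dx":-0.8,"dy":0.004,"dz":-0.2,"turn":0},{"claw":0.4,"dx":-1,"dy":0.004,"dz":-0.2,"turn":0},{"claw":0.4,"dx":-1,"dy":0.004,"dz":-0.2,"turn":0}]'>/dev/null; python3 -m pendant '[{"claw":0.4,"dx":-0.228,"dy":0,"dz":0,"turn":0},{"claw":0.4,"dx":-0.228,"dy":0,"dz":0.2,"turn":0},{"claw":0.4,"dx":-0.228,"dy":0,"dz":0.5,"turn":0},{"claw":0.4,"dx":-0.228,"dy":0,"dz":0.74,"turn":0},{"claw":0.4,"dx":-0.228,"dy":0,"dz":0.74,"turn":0}]'>/dev/null;python3 s.py
```

```text
u -0.0024 v 0.0003 z 0.2448 yaw -169.68 tilt [-0.0063  0.0006] q6 [-0.12 -0.3 ] F [0.2 0.2 0.4] T [-0.05  0.02  0.  ]
```

Close on the knob, then try turn negative (counter-clockwise from above).

```bash
python3 -m pendant '[{"claw":-0.5,"dx":-0.015,"dy":0,"dz":0,"turn":0},{"claw":-1,"dx":-0.015,"dy":0,"dz":0,"turn":0},{"claw":-1,"dx":-0.015,"dy":0,"dz":0,"turn":0},{"claw":-1,"dx":-0.015,"dy":0,"dz":0,"turn":0},{"claw":-1,"dx":-0.015,"dy":0,"dz":0,"turn":0}]' 50;python3 s.py; python3 -m pendant '[{"claw":-1,"dx":0,"dy":0,"dz":0,"turn":-0.03},{"claw":-1,"dx":0,"dy":0,"dz":0,"turn":-0.06},{"claw":-1,"dx":0,"dy":0,"dz":0,"turn":-0.09},{"claw":-1,"dx":0,"dy":0,"dz":0,"turn":-0.12},{"claw":-1,"dx":0,"dy":0,"dz":0,"turn":-0.15}]';python3 s.py
```

```text
t: 17.27
tcp_pos: [0.6367, 0.0075, 0.2494]
orientation: [-0.09, 0.996, -0.0, 0.001]
contact_force: [-1.6, -1.0, 5.5]
width: 0.0263
finger_force: 49.5
u 0.0021 v -0.0004 z 0.2494 yaw -169.67 tilt [ 0.0029 -0.0003] q6 [-0.11 -0.29] F [-1.6 -1.   5.5] T [0.13 0.11 0.04]
t: 17.9
tcp_pos: [0.6357, 0.0057, 0.2494]
orientation: [-0.32, 0.947, -0.002, -0.001]
contact_force: [-5.1, -5.8, 8.8]
width: 0.0265
finger_force: 49.8
u 0.0007 v -0.0019 z 0.2494 yaw -142.65 tilt [ 0.0002 -0.0044] q6 [-0.12 -0.77] F [-5.1 -5.8  8.8] T [-1.2   1.06 -0.58]
```

```bash
cat > mark.py <<'E'
from h import *
import sys
def mark(n):
    try: c=pickle.load(open(n+'.pkl','rb'))
    except Exception: c=snap('scene',n)
    W=world(c);h=cv2.cvtColor(c['img'],cv2.COLOR_RGB2HSV)
    d=W[...,:2]-[.637,.0075]; rr=np.hypot(d[...,0],d[...,1])
    z0=W[...,2]
    m=(rr<.033)&(rr>.015)&(z0>.160)&(z0<.185)&(h[...,1]<110)&(h[...,2]>120)
    print(n,m.sum(),[ (round(float(np.degrees(np.arctan2(*x[::-1])))),round(float(np.hypot(*x))*1000)) for x in d[m]][:40])
    cv2.imwrite(f'pics/{n}m.png',cv2.resize(c['img'][160:230,250:340],None,fx=6,fy=6,interpolation=cv2.INTER_CUBIC)[:,:,::-1])
for n in sys.argv[1:]: mark(n)
E
python3 mark.py scene0 sc1 && cd pics && python3 -c "
import cv2,numpy as np
cv2.imwrite('mm.png',cv2.resize(np.hstack([cv2.imread('scene0m.png'),cv2.imread('sc1m.png')]),(800,311)))"
```

```text
scene0 18 [(6, 16), (14, 16), (21, 17), (-2, 17), (5, 19), (13, 18), (20, 18), (-1, 22), (5, 23), (10, 23), (17, 22), (0, 27), (4, 26), (10, 24), (15, 24), (8, 32), (13, 28), (4, 32)]
sc1 31 [(95, 17), (106, 20), (103, 17), (-40, 21), (-32, 22), (-27, 20), (-43, 20), (-26, 21), (-40, 21), (-34, 21), (14, 16), (22, 16), (31, 16), (5, 18), (11, 22), (22, 17), (28, 18), (11, 21), (15, 24), (22, 23), (25, 26), (11, 22), (13, 28), (19, 26), (23, 28), (34, 23), (16, 23), (17, 29), (20, 31), (25, 31), (16, 31)]
```

View pics/mm.png

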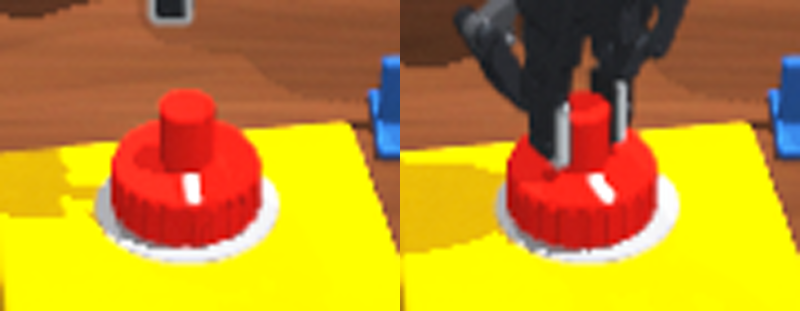

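The mark at (192,187) moved to (600,187), about 12° while the hand turned 27°. It has met the stop and slipped, so this is the wrong way. Now the other way.

```bash
python3 -m pendant '[{"claw":-1,"dx":0,"dy":0,"dz":0,"turn":0.05},{"claw":-1,"dx":0,"dy":0,"dz":0,"turn":0.1},{"claw":-1,"dx":0,"dy":0,"dz":0,"turn":0.15},{"claw":-1,"dx":0,"dy":0,"dz":0,"turn":0.2},{"claw":-1,"dx":0,"dy":0,"dz":0,"turn":0.25}]' 70;python3 s.py;python3 -m pendant '[{"claw":-1,"dx":0,"dy":0,"dz":0,"turn":0.05},{"claw":-1,"dx":0,"dy":0,"dz":0,"turn":0.1},{"claw":-1,"dx":0,"dy":0,"dz":0,"turn":0.15},{"claw":-1,"dx":0,"dy":0,"dz":0,"turn":0.2},{"claw":-1,"dx":0,"dy":0,"dz":0,"turn":0.25}]'>/dev/null;python3 s.py; python3 mark.py sc2
```

```text
t: 18.58
tcp_pos: [0.6351, 0.0071, 0.2495]
orientation: [0.069, 0.998, -0.001, -0.0]
contact_force: [-5.7, -1.4, 8.0]
width: 0.0262
finger_force: 68.3
u 0.0004 v -0.0005 z 0.2495 yaw 172.03 tilt [-0.0006 -0.0015] q6 [-0.11  0.02] F [-5.7 -1.4  8. ] T [-0.26  1.31  0.16]
u 0.001 v 0.0004 z 0.2494 yaw 127.08 tilt [0.0003 0.0006] q6 [-0.11  0.81] F [-4.7  1.2  8.5] T [0.34 1.01 0.13]
sc2 22 [(-114, 21), (-116, 22), (5, 21), (11, 22), (16, 22), (-70, 27), (-65, 25), (-69, 22), (-58, 22), (-66, 18), (10, 23), (16, 23), (32, 15), (-68, 32), (-66, 30), (-68, 27), (-64, 23), (-65, 21), (-61, 19), (-62, 31), (-62, 29), (-60, 27)]
```

The mark is now at about -65°, so the cap has followed the hand with low torque and the thread is left-handed. I'll keep turning past 130°, then test a lift.

```bash
for i in 1 2; do python3 -m pendant '[{"claw":-1,"dx":0,"dy":0,"dz":0,"turn":0.04},{"claw":-1,"dx":0,"dy":0,"dz":0,"turn":0.08},{"claw":-1,"dx":0,"dy":0,"dz":0,"turn":0.12},{"claw":-1,"dx":0,"dy":0,"dz":0,"turn":0.16},{"claw":-1,"dx":0,"dy":0,"dz":0,"turn":0.18}]'>/dev/null;python3 s.py; done; python3 -m pendant '[{"claw":-1,"dx":0,"dy":0,"dz":-0.02,"turn":0},{"claw":-1,"dx":0,"dy":0,"dz":-0.04,"turn":0},{"claw":-1,"dx":0,"dy":0,"dz":-0.06,"turn":0},{"claw":-1,"dx":0,"dy":0,"dz":-0.08,"turn":0},{"claw":-1,"dx":0,"dy":0,"dz":-0.08,"turn":0}]'>/dev/null;python3 s.py
```

```text
u 0.0014 v 0.0003 z 0.2494 yaw 94.83 tilt [0.0013 0.0007] q6 [-0.11  1.37] F [-2.6  0.2  9.5] T [0.41 0.79 0.17]
u 0.0007 v 0.0021 z 0.2495 yaw 62.58 tilt [-0.0008  0.0042] q6 [-0.11  1.94] F [-6.4  8.  10.7] T [1.71 1.41 1.1 ]
u 0.0012 v 0.0024 z 0.2504 yaw 62.72 tilt [-0.0064  0.0056] q6 [-0.11  1.93] F [  7.3   5.8 -20.4] T [ 1.53 -1.08  0.55]
```

```bash
python3 - <<'E'
from h import *
c1=snap('side','sd3');c2=snap('scene','sc3')
a=cv2.resize(c1['img'][170:240,215:305],(400,311),interpolation=cv2.INTER_CUBIC);b=cv2.resize(c2['img'][140:210,250:340],(400,311),interpolation=cv2.INTER_CUBIC)
cv2.imwrite('pics/c3.png',np.hstack([a,b])[:,:,::-1])
E
python3 mark.py sc3; python3 s.py
```

```text
sc3 14 [(-129, 31), (-133, 30), (-136, 29), (-127, 31), (-130, 29), (-135, 28), (-128, 25), (-37, 16), (-2, 18), (6, 17), (13, 18), (-9, 17), (-2, 18), (5, 19)]
u 0.0012 v 0.0024 z 0.2504 yaw 62.72 tilt [-0.0064  0.0056] q6 [-0.11  1.93] F [  7.1   7.4 -21.4] T [ 1.55 -1.06  0.61]
```

View pics/c3.png

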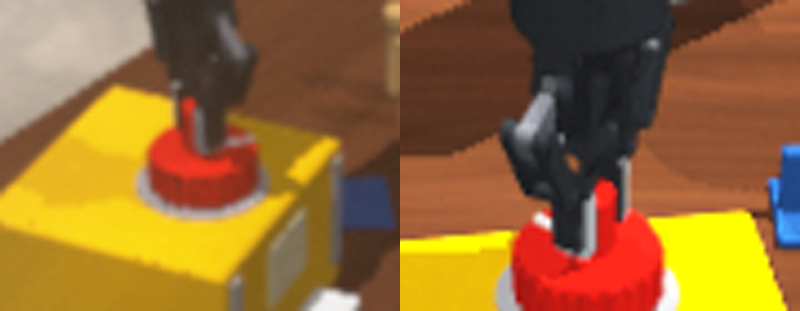

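```bash
python3 -m pendant '[{"claw":-1,"dx":0,"dy":0,"dz":0,"turn":-0.01},{"claw":-1,"dx":0,"dy":0,"dz":0,"turn":-0.02},{"claw":-1,"dx":0,"dy":0,"dz":0,"turn":-0.03},{"claw":-1,"dx":0,"dy":0,"dz":0,"turn":-0.03},{"claw":-1,"dx":0,"dy":0,"dz":0,"turn":-0.03}]'>/dev/null;python3 s.py
```

```text
u 0.001 v 0.0009 z 0.2558 yaw 68.01 tilt [-0.0013  0.0019] q6 [-0.11  1.84] F [-1.2  5.7 -6.8] T [1.26 0.34 0.15]
```

The stop friction has let go and z rose 6 mm, so the cap is free. Lifting.

```bash
python3 -m pendant '[{"claw":-1,"dx":0,"dy":0,"dz":-0.1,"turn":0},{"claw":-1,"dx":0,"dy":0,"dz":-0.2,"turn":0},{"claw":-1,"dx":0,"dy":0,"dz":-0.3,"turn":0},{"claw":-1,"dx":0,"dy":0,"dz":-0.4,"turn":0},{"claw":-1,"dx":0,"dy":0,"dz":-0.4,"turn":0}]'>/dev/null;python3 s.py;python3 -m pendant '[{"claw":-1,"dx":0,"dy":0,"dz":-0.15,"turn":0},{"claw":-1,"dx":0,"dy":0,"dz":-0.3,"turn":0},{"claw":-1,"dx":0,"dy":0,"dz":-0.4,"turn":0},{"claw":-1,"dx":0,"dy":0,"dz":-0.4,"turn":0},{"claw":-1,"dx":0,"dy":0,"dz":-0.4,"turn":0}]';python3 s.py; python3 - <<'E'
from h import *
c1=snap('side','sd4');c2=snap('scene','sc4')
a=cv2.resize(c1['img'][120:300,190:370],(400,400));b=cv2.resize(c2['img'][100:300,180:420],(400,333));b=np.vstack([b,np.zeros((67,400,3),np.uint8)])
cv2.imwrite('pics/c4.png',np.hstack([a,b])[:,:,::-1])
E
```

```text
u 0.002 v -0.0006 z 0.2974 yaw 67.92 tilt [ 0.0028 -0.0007] q6 [-0.11  1.84] F [-0.3 -0.1 -1.2] T [-0.07  0.    0.01]
t: 23.1
tcp_pos: [0.636, 0.0076, 0.3354]
orientation: [0.829, 0.559, -0.0, -0.0]
contact_force: [0.1, -0.1, -2.7]
width: 0.0264
finger_force: 73.0
u 0.0015 v -0.0001 z 0.3354 yaw 67.93 tilt [-0.0004  0.    ] q6 [-0.11  1.84] F [ 0.1 -0.1 -2.7] T [ 0.01 -0.01  0.03]
```

View pics/c4.png

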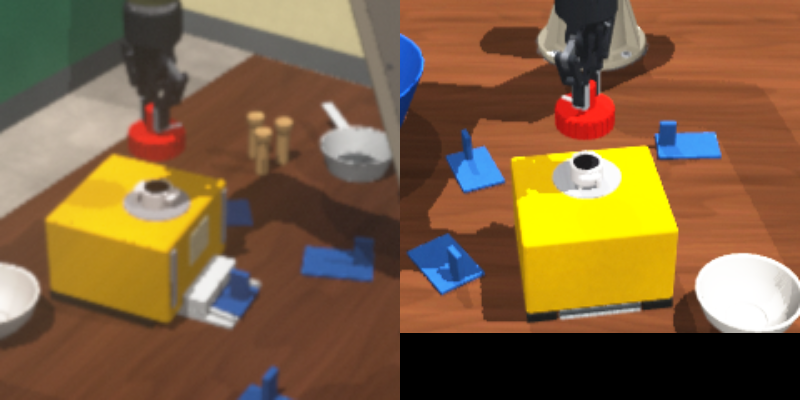

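The cap hangs upright at (157,140), about 8 cm above the neck, and the shutter is still in at (235,290). Handing in.

```bash
python3 -c "
from cell import r
print(abs(r.observe()['qvel']).max()); print(r.finish_job())"
```

```text
0.0009286436973651485
the job is handed in; nothing more can be done
None
```

The job is handed in: the shutter is home and released, and the cap (left-hand thread) is off and held upright and still, about 8 cm above its seat.

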